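# Size a flask stopper in the stepped gauge

### The arm

A 7-joint arm with a two-finger parallel gripper is mounted at the origin on the work surface. World frame = base frame: x ahead of the robot, y to its left, z up, the work surface at z = 0. Lengths are in m, angles in rad, forces in N, time in s.
With the tool pointing down it reaches from about 0.4 to 0.85 m from the base axis. Payload 6.9 kg.
Tool frame: the origin (TCP) lies midway between the tips of the shut fingers; the grasp point (between the pads) lies behind it (ctrl.pinch_z is the z of the grasp point in the tool frame, in m); z points along the fingers, y is the direction in which the jaws open and shut (so a half turn about z gives the same grasp; the last joint's range is limited). The gripper opens to 85 mm and grips with 20 to 120 N. Pads are 22 mm wide; open, the fingers measure 114 mm over their backs; the gripper's body (76 mm by 85 mm) begins 54 mm behind the grasp point. The pads swing forward as they close: fully open they stand 13 mm farther back than shut.
Start: joints at [1.446, 0.507, -0.238, 1.5, 0.126, 1.149, -0.155], TCP at [0.142, -0.609, 0.231] pointing down, gripper open.
Joint ranges: [-3.08, 3.08], [-0.24, 2.05], [-1.43, 1.35], [0, 2.5], [-1.52, 4.66], [0.17, 1.96], [-2.89, 2.89]. Speed limits (rad/s): [2.39, 2.39, 3.14, 3.14, 3.14, 3.14, 3.14].

### API

Orientations are given as a unit quaternion [w, x, y, z].
In Python, from station import ctrl, get_state, vision, ticket, models gives the robot as it stands. Calls block until the motion is done:
- ctrl.movep(position, orientation): joint-space move of the TCP to a pose.
- ctrl.movel(position, frame=None, max_speed=0.15): straight line of the TCP; frame=None keeps the orientation; max_speed is the mean speed in m/s.
- ctrl.set_joints(angles): joint-space move.
- ctrl.ungrasp() and ctrl.close_gripper(force=None): open the fingers fully, or close them until they stop; force is the grip in N (None keeps the last).
- ctrl.pause(seconds).
- ctrl.ik(position, orientation): joint angles nearest the present ones, or None.
- get_state(): the state.
- vision.grab_frame(name): name is "side" or "top"; returns (picture, depth): 400x640x3 uint8, blue, green, red; 400x640 float32, m along the optical axis (not along the pixel's ray), 0 where there is no reading.
- vision.camera_info(name): a dict with "mtx" (3x3 intrinsics, pixels), "dist_coeffs" ([k1, k2, p1, p2, k3] as OpenCV has them; the pictures are not rectified), "R" (3x3) and "t" (3): a world point X has camera coordinates R X + t. Camera axes: x right, y down, z forward; pixel columns grow to the right and rows downward; lengths in m; the calibration is good to about 2 mm. A picture is of the moment at which its call begins. camera_info takes no time and is no camera call.
A pose or a line that the arm cannot do raises ctrl.Unreachable and nothing moves.
- ticket.close_job(): hands the job in, once; it reports no verdict.
Trained networks look in the newest picture that a camera, given by its name, has taken for a name from the list of things; names that differ only in an ending like _2 or _b are one class to them, and where a whole thing is asked for, a point or a joint stands for the part that bears it (a point fixed in the world has none). Each returns a list of dicts, best first, with "p" (0 to 1); they miss things now and then, are a little off and sometimes report something else, mostly with a low value. They report only what shows in the picture. A call takes as long as a camera call. They do not tell look-alikes from the thing itself.
- models.recognise(camera, target): "point" ([column, row] in pixels, amid what is visible of it).
- models.masks_of(camera, target): "mask" (400x640 bool, what is visible of it) and "point" ([column, row] in pixels, amid what is visible of it).
The state is a dict: "time": time; "qpos": joint angles; "qd": joint speeds; "tau": joint torques, N m; "tcp_pos": TCP position; "eef_rot": TCP orientation; "contact_force": force on the tool from outside, world axes, zero at the start; "wrist_torque": the same for the moment, N m; "width": finger opening in m.
Only numpy, scipy, OpenCV 4.12 (cv2) and the standard library are available. Lean on these libraries where they do the work, as an engineer would, in place of code of your own. Each camera call takes 0.05 s, during which the arm holds its last target. There are 200 camera calls.

### The job

Find the size of the stopper that stands on the blue mat: holding it upright, lower it onto the smallest pocket of the stepped gauge until it rests on the rim, then try each larger pocket in turn, until it drops in. Leave it standing fully home in the first pocket that takes it, and leave the stopper on the white mat where it is.

Things in the scene. Friction and masses are not known exactly. Their poses are not given: they have to be found in the camera images.
- stopper_small_knob (a point): centre of the grip knob of the smaller yellow stopper (loose, round, 40 to 85 g, upright, 64 mm tall): below a plug disc 36 mm in diameter, 20 mm tall (foot chamfered to 30 mm), on it a plain upright round knob 22 mm in diameter, 44 mm tall. Point on the axis, 42 mm above the underside, 22 mm above the plug's shoulder; z up. Starts on the blue or the white mat
- stopper_large_knob (a point): centre of the grip knob of the larger yellow stopper (loose, round, 70 to 140 g, upright, 64 mm tall): below a plug disc 54 mm in diameter, 20 mm tall (foot chamfered to 49 mm), on it a plain upright round knob 22 mm in diameter, 44 mm tall. Point on the axis, 42 mm above the underside, 22 mm above the plug's shoulder; z up. Starts on the blue or the white mat
- gauge: stepped gauge: fixed metal block, 92 mm (x) by 244 mm (y), three steps rising along its +y, each with a round blind pocket 15 mm deep, at x 0. Origin: centre of underside; z up. Smallest pocket: 24 mm wide at y -84 mm, step top 30 mm high. Middle: 44 mm, y -8, top 40. Largest: 62 mm, y +76, top 50. Rims chamfered 2 mm. A stopper that enters sinks 15 mm to the floor, its plug 5 mm proud
- blue_mat: flat round blue mat, 90 mm in diameter, 3 mm thick, fixed; the stopper on it is the one to be sized (the other stands on a like white mat). Origin at the centre of its underside, on the bench top
There are look-alikes about, which are no part of the job. Leave any black or red look-alike of the part that bears stopper_large_knob alone.

How it is judged:
By the outcome, as a careful person would: the job done as asked, in the order asked, and still so for the second after the job is handed in, with the robot touching nothing.
It also fails if it takes over 48 s, if anything falls off the work surface, if the arm or the gripper's body presses on something with over 40 N, if the wrist force passes 120 N, or if a joint passes its speed limit or range.

## Working session

There is one attempt and no reset: what is moved stays moved. The work goes in short steps, each a Python script; the robot and the scene stay as the last script left them, time stands still between calls to the robot, and variables do not carry over. Pictures are saved under pics/ and viewed, about 8 in all and at most 12, crops included, and the job is handed in when it is done.

```bash
ls; mkdir -p pics; python3 - <<'E'
from station import *
import cv2
for n in ("top","side"):
    im,d=vision.grab_frame(n); cv2.imwrite(f"pics/{n}0.png",im)
    c=vision.camera_info(n); print(n,c)
    for t in ("stopper_small_knob","stopper_large_knob","gauge","blue_mat"):
        print(n,t,[(r["point"],round(r["p"],2)) for r in models.recognise(n,t)])
print(get_state()["time"],ctrl.pinch_z,get_state()["eef_rot"])
a=cv2.imread("pics/top0.png");
E
```

```text
pics
top {'mtx': array([[441.72631183,   0.        , 316.75845024],
       [  0.        , 441.72631183, 208.52249484],
       [  0.        ,   0.        ,   1.        ]]), 'dist_coeffs': array([-0.09446465,  0.        ,  0.        ,  0.        ,  0.        ]), 'R': array([[ 0.02248411, -0.99973542, -0.0048528 ],
       [-0.98067834, -0.02111147, -0.19448469],
       [ 0.19433079,  0.00913185, -0.98089355]]), 't': array([-0.08351003,  0.58454504,  0.76240918])}
top stopper_small_knob [([369.7, 286.1], 0.59)]
top stopper_large_knob [([449.8, 228.4], 0.97), ([451.9, 175.8], 0.95), ([392.3, 150.1], 0.85), ([340.6, 198.0], 0.78), ([395.0, 200.4], 0.77), ([185.7, 228.1], 0.15)]
top gauge []
top blue_mat [([396.7, 217.1], 0.85)]
side {'mtx': array([[402.39637975,   0.        , 318.93089721],
       [  0.        , 402.39637975, 199.91138392],
       [  0.        ,   0.        ,   1.        ]]), 'dist_coeffs': array([-0.05671983,  0.        ,  0.        ,  0.        ,  0.        ]), 'R': array([[ 0.99907701, -0.04056325, -0.0141334 ],
       [-0.03458589, -0.56450258, -0.8247064 ],
       [ 0.02547443,  0.82443402, -0.56538447]]), 't': array([-0.57572861,  0.0595729 ,  0.93545487])}
side stopper_small_knob [([259.1, 259.8], 0.98)]
side stopper_large_knob [([341.8, 277.2], 0.96), ([318.2, 326.7], 0.86), ([401.3, 276.3], 0.82), ([380.5, 328.0], 0.64), ([337.2, 242.4], 0.63)]
side gauge [([302.4, 172.4], 0.55)]
side blue_mat [([335.2, 293.1], 0.58)]
0.5 -0.0187 [-6.84276452e-05  9.93406896e-01  1.14641762e-01 -1.46651107e-05]
```

View pics/top0.png

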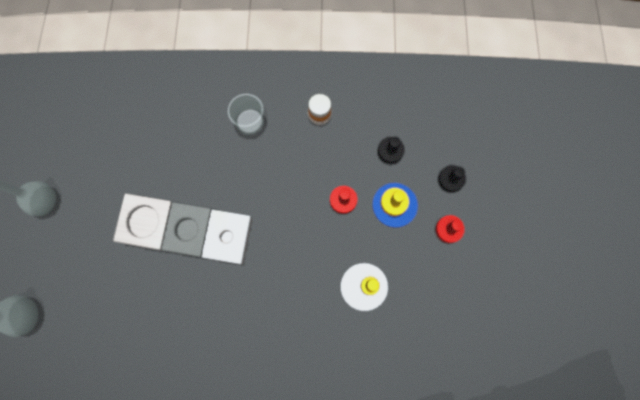

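View pics/side0.png

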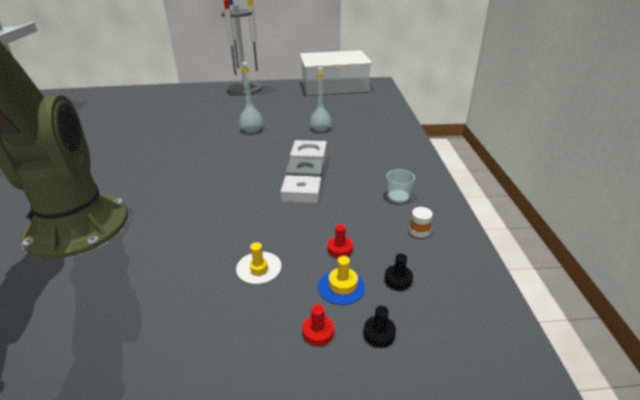

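The top view shows the large yellow stopper on the blue mat at about (396,203) and the small one on white at (371,286). Red look-alikes stand at (344,198) and (451,229), black at (392,150) and (453,178). The gauge spans (115..250, 195..263), with its smallest pocket at (226,237). The side view agrees with this.

```bash
cat > h.py <<'E'
from station import ctrl,get_state,vision,ticket,models
import numpy as np, cv2
def cloud(n,im=None):
    im,d=vision.grab_frame(n); c=vision.camera_info(n)
    v,u=np.mgrid[0:400,0:640].astype(np.float64)
    p=cv2.undistortPoints(np.stack([u.ravel(),v.ravel()],1)[:,None],c["mtx"],c["dist_coeffs"])[:,0]
    X=np.c_[p,np.ones(len(p))]*d.reshape(-1,1)
    W=(X-c["t"])@c["R"]; W[d.ravel()==0]=np.nan
    return im,W.reshape(400,640,3)
def ray(n,uv,z):  # world point at height z seen at the pixel
    c=vision.camera_info(n)
    p=cv2.undistortPoints(np.array(uv,float).reshape(-1,1,2),c["mtx"],c["dist_coeffs"])[:,0]
    r=np.c_[p,np.ones(len(p))]@c["R"]; o=-c["R"].T@c["t"]
    return o+r*((z-o[2])/r[:,2])[:,None]
def yellow(im):
    h=cv2.cvtColor(im,cv2.COLOR_BGR2HSV); return cv2.inRange(h,(22,120,80),(36,255,255))>0
E
python3 - <<'E'
from h import *
np.set_printoptions(precision=4,suppress=True)
for n in ("top","side"):
    im,W=cloud(n)
    hsv=cv2.cvtColor(im,cv2.COLOR_BGR2HSV)
    Y=yellow(im)
    bench=W[300:340,150:300] if n=="top" else W[120:160,400:420]
    print(n,"bench z",np.nanmedian(bench[...,2]))
    nl,lab,st,ce=cv2.connectedComponentsWithStats(Y.astype(np.uint8))
    for i in range(1,nl):
        if st[i,4]<40: continue
        P=W[lab==i]; hi=P[P[:,2]>.058]
        print(" yellow",ce[i],st[i,4],"top z",np.nanpercentile(P[:,2],95),len(hi),np.nanmedian(hi,0),(np.nanmin(hi,0)+np.nanmax(hi,0))/2)
    red=(cv2.inRange(hsv,(0,120,60),(8,255,255))|cv2.inRange(hsv,(172,120,60),(180,255,255)))
    black=((W[...,2]>.055)&(W[...,2]<.08)&(im.max(2)<50)).astype(np.uint8)
    for nm,m in (("red",red),("black",black)):
        nl,lab,st,ce=cv2.connectedComponentsWithStats(m)
        for i in range(1,nl):
            if st[i,4]<15: continue
            P=W[lab==i]; hi=P[P[:,2]>.055]
            if len(hi): print(" ",nm,ce[i],len(hi),np.nanmedian(hi,0))
    reg=np.zeros((400,640),bool)
    if n=="top": reg[185:275,105:260]=1
    else: reg[130:210,270:335]=1
    for zt in (.03,.04,.05):
        m=reg&(abs(W[...,2]-zt)<.0045)
        P=W[m]; print(" step",zt,m.sum(),np.nanmedian(P,0),cv2.minAreaRect(P[:,:2].astype(np.float32)*1000))
cv2.imwrite("pics/g.png",cv2.resize(vision.grab_frame("top")[0][180:280,100:270],None,fx=4,fy=4,interpolation=cv2.INTER_CUBIC))
E
```

```text
top bench z 0.0008189852453643571
 yellow [394.3732 201.5643] 560 top z 0.06804696635638083 113 [ 0.611  -0.2207  0.0671] [ 0.6122 -0.2212  0.0651]
 yellow [369.7333 285.2917] 240 top z 0.06917048514570687 123 [ 0.4478 -0.1737  0.0673] [ 0.4479 -0.173   0.0653]
  red [343.0757 199.2641] 111 [ 0.6133 -0.1205  0.0642]
  red [449.7301 228.6537] 124 [ 0.5594 -0.3293  0.0635]
  black [394.3205 142.3333] 78 [ 0.7176 -0.2163  0.0631]
  black [458.3182 172.1818] 88 [ 0.6608 -0.3366  0.0638]
 step 0.03 2209 [0.538  0.1122 0.0305] ((545.40673828125, 182.24281311035156), (240.4497833251953, 92.74342346191406), 82.18841552734375)
 step 0.04 2069 [0.551  0.1935 0.0401] ((546.680419921875, 189.14443969726562), (228.87936401367188, 93.42372131347656), 81.90229797363281)
 step 0.05 1523 [0.5589 0.2603 0.0506] ((557.3790283203125, 260.5011291503906), (94.46702575683594, 92.1550064086914), 81.37543487548828)
side bench z -0.0013776835146632979
 yellow [257.3409 259.2306] 399 top z 0.06699992042811823 101 [ 0.4503 -0.1775  0.066 ] [ 0.4498 -0.1734  0.0633]
 yellow [342.8581 276.5548] 712 top z 0.06673374227061366 108 [ 0.6118 -0.2255  0.0662] [ 0.6119 -0.2224  0.0634]
  red [226.25     3.6389] 36 [0.2743 0.8652 0.3475]
  red [339.6066 242.6171] 84 [ 0.6144 -0.1264  0.0635]
  red [317.7241 326.9354] 149 [ 0.5606 -0.3333  0.0628]
  black [ 71.2899 209.2801] 307 [ 0.0467 -0.0454  0.0744]
  black [400.5909 258.7614] 88 [ 0.7184 -0.2216  0.0629]
  black [381.2595 312.4504] 131 [ 0.6625 -0.3428  0.0625]
 step 0.03 750 [0.5381 0.1089 0.0302] ((545.1224975585938, 178.51722717285156), (235.4607696533203, 92.94375610351562), 81.49384307861328)
 step 0.04 624 [0.5498 0.1937 0.0401] ((550.23876953125, 216.490478515625), (160.28973388671875, 92.207275390625), 81.60584259033203)
 step 0.05 396 [0.5545 0.2551 0.0502] ((556.3868408203125, 261.6412658691406), (97.72445678710938, 92.65815734863281), 81.39282989501953)
```

View pics/g.png

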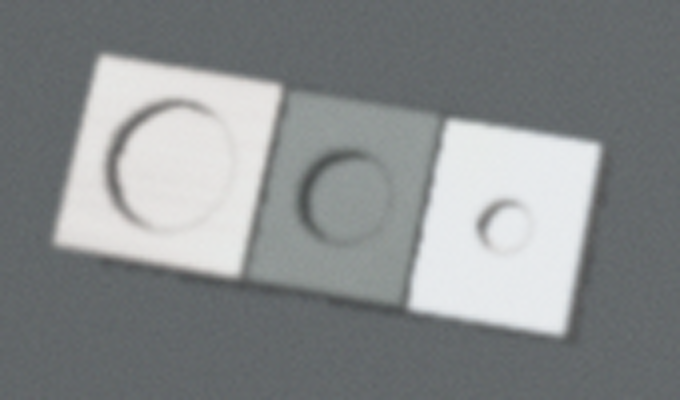

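The close-up shows rim centres at about (226,237), (186,229) and (143,221) in the full image. Next I compute the pocket positions and do the grasp.

```bash
cat >> h.py <<'E'
def q(a): a=np.radians(a); return [0,np.cos(a/2),np.sin(a/2),0]
PZ=-ctrl.pinch_z
E
python3 - <<'E'
from h import *
np.set_printoptions(precision=4,suppress=True)
px=[[226,236.8],[186.2,228.9],[142.9,221.1]]
R=np.array([ray("top",p,z)[0] for p,z in zip(px,(.03,.04,.05))]); print(R)
u=np.array([np.sin(np.radians(8.4)),np.cos(np.radians(8.4))]); y=np.array([-.084,-.008,.076])
o=(R[:,:2]-y[:,None]*u).mean(0); print("origin",o, "pockets",o+y[:,None]*u)
d=R[2]-R[0]; print(np.degrees(np.arctan2(d[0],d[1])))
A=55; t0=get_state()["time"]
ctrl.movep([.612,-.222,.16],q(A)); t1=get_state()["time"]
ctrl.movel([.612,-.222,.050-PZ],max_speed=.12); t2=get_state()["time"]
print(get_state()["contact_force"])
ctrl.close_gripper(50); s=get_state()
print(t1-t0,t2-t1,s["time"],s["width"],s["contact_force"],s["tcp_pos"])
ctrl.movel([.612,-.222,.135],max_speed=.15); s=get_state(); print(s["time"],s["width"],s["contact_force"])
for n in("top","side"):
    im,W=cloud(n); c=s["tcp_pos"]
    m=yellow(im)&(np.linalg.norm(W[...,:2]-c[:2],axis=2)<.06)&(W[...,2]>.05)
    P=W[m]; print(n,m.sum(),np.nanmin(P,0),np.nanmax(P,0))
    v,uu=np.nonzero(m); 
    if n=="side": cv2.imwrite("pics/lift.png",cv2.resize(im[int(v.mean())-75:int(v.mean())+75,int(uu.mean())-100:int(uu.mean())+100],None,fx=4,fy=4))
E
```

```text
[[0.533  0.1012 0.03  ]
 [0.5449 0.1762 0.04  ]
 [0.5563 0.2581 0.05  ]]
origin [0.5455 0.1838] pockets [[0.5333 0.1007]
 [0.5444 0.1759]
 [0.5566 0.259 ]]
8.441020789911123
[-0.115  -0.6122  0.466 ]
2.1917 1.225 4.675 0.02076817832591987 [-0.2184  0.0292  1.5469] [ 0.6121 -0.2221  0.0315]
5.5167 0.02081977351120433 [-0.172  -0.2922 -1.6729]
top 237 [ 0.5631 -0.2464  0.1178] [ 0.6356 -0.1803  0.267 ]
side 710 [ 0.5728 -0.2482  0.1079] [ 0.6356 -0.2043  0.4093]
```

View pics/lift.png

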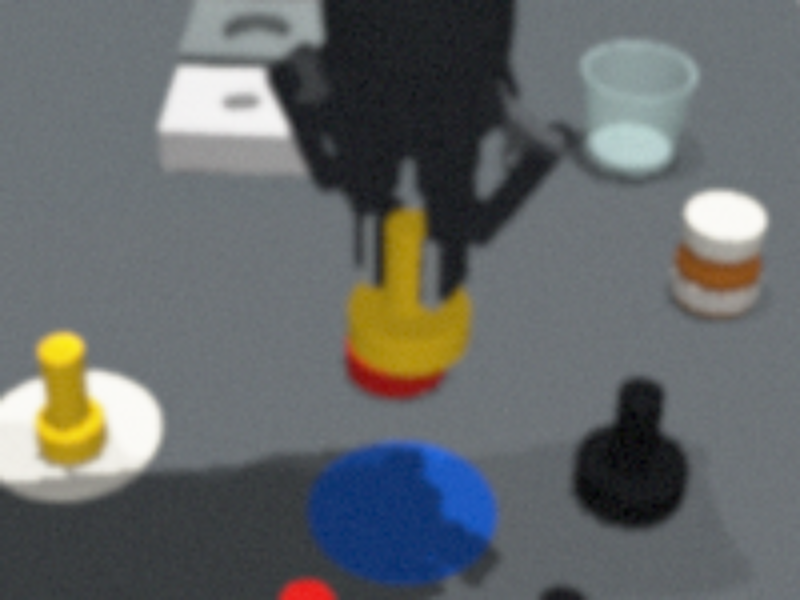

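The side view shows the large stopper held upright, clear of everything, and the small one undisturbed on the white mat. Next I try the smallest pocket.

```bash
cat >> h.py <<'E'
A=55
POCK=[(.5333,.1007,.03),(.5444,.1759,.04),(.5566,.259,.05)]
def probe(i,off,dxy=(0,0),zstop=.004,step=.002):
    """lower over pocket i until 4 N of support or zstop below the rim; off = TCP height over the underside"""
    x,y,z=POCK[i]; x+=dxy[0]; y+=dxy[1]
    s=get_state()
    ctrl.movel([s["tcp_pos"][0],s["tcp_pos"][1],max(z+off+.03,s["tcp_pos"][2])]) if s["tcp_pos"][2]<z+off+.03 else None
    ctrl.movep([x,y,max(z+off+.03,.0)],q(A)); ctrl.movel([x,y,z+off+.005],max_speed=.1)
    b=get_state()["contact_force"]; zz=z+off+.005
    while zz>z+off-zstop:
        zz-=step; ctrl.movel([x,y,zz],max_speed=.03)
        s=get_state(); f=s["contact_force"]-b
        if f[2]>4: break
    print("pocket",i,"underside-rim mm",(s["tcp_pos"][2]-off-z)*1e3,"df",f,"xy err",(s["tcp_pos"][:2]-[x,y])*1e3,"width",s["width"],"t",s["time"])
    return f[2]>4
E
python3 - <<'E'
from h import *
np.set_printoptions(precision=2,suppress=True)
ctrl.movel([.56,-.0,.135],max_speed=.2)
print(get_state()["time"])
probe(0,.0285)
im,_=vision.grab_frame("side"); im2,_=vision.grab_frame("top")
a=cv2.resize(im[120:220,240:373],(532,400)); b=cv2.resize(im2[170:270,160:293],(532,400))
cv2.imwrite("pics/p0.png",cv2.resize(np.hstack([a,b]),(800,300)))
E
```

```text
6.9083
pocket 0 underside-rim mm -0.06795523092617897 df [-2.84 -0.53 10.45] xy err [0.3  0.11] width 0.020783973987282923 t 8.5917
```

View pics/p0.png

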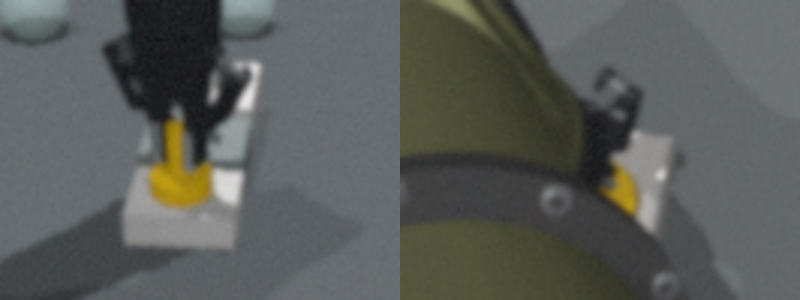

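It rests on the smallest pocket's rim: underside at rim height, 10 N of support, plug centred on the block's width. Next is the middle pocket.

```bash
python3 - <<'E'
from h import *
np.set_printoptions(precision=2,suppress=True)
probe(1,.0285,step=.0015)
im,_=vision.grab_frame("side")
cv2.imwrite("pics/p1.png",cv2.resize(im[110:210,250:383],(665,500),interpolation=cv2.INTER_CUBIC))
E
```

```text
pocket 1 underside-rim mm -0.08250573572701064 df [-1.72 -1.77  9.64] xy err [0.18 0.08] width 0.020773703249214792 t 10.9167
```

View pics/p1.png

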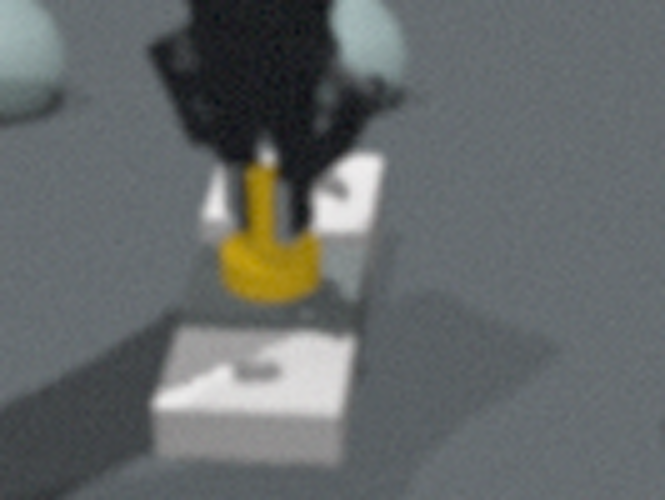

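It rests on the middle rim too, with the underside at rim height and about 10 N of support. Now the largest pocket.

```bash
python3 - <<'E'
from h import *
np.set_printoptions(precision=2,suppress=True)
probe(2,.0285,zstop=.0155,step=.0015)
im,_=vision.grab_frame("side")
cv2.imwrite("pics/p2.png",cv2.resize(im[90:190,250:383],(665,500),interpolation=cv2.INTER_CUBIC))
E
```

```text
pocket 2 underside-rim mm -15.033820932808084 df [-2.23 -0.72  8.96] xy err [0.17 0.06] width 0.020857108994315213 t 15.725
```

View pics/p2.png

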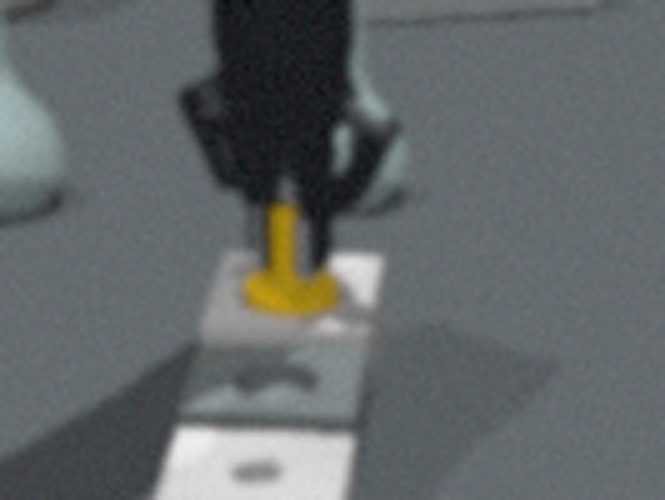

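It dropped in fully, with the underside 15.0 mm below the rim and on the pocket floor. I'll release it, retract and check.

```bash
python3 - <<'E'
from h import *
np.set_printoptions(precision=4,suppress=True)
ctrl.ungrasp(); x,y,_=get_state()["tcp_pos"]
ctrl.movel([x,y,.22],max_speed=.12)
ctrl.movep([.45,-.42,.25],q(A)); ctrl.pause(.5)
for n in("top","side"):
    im,W=cloud(n); Y=yellow(im)
    nl,lab,st,ce=cv2.connectedComponentsWithStats(Y.astype(np.uint8))
    for i in range(1,nl):
        if st[i,4]<40: continue
        P=W[lab==i]; z=np.nanpercentile(P[:,2],95); hi=P[P[:,2]>z-.008]
        print(n,ce[i],"top z",z,np.nanmedian(hi,0))
    if n=="side": cv2.imwrite("pics/end.png",cv2.resize(im[100:350,180:460],(672,600)))
s=get_state(); print(s["time"],s["contact_force"])
E
```

```text
top [141.4325 221.047 ] top z 0.10017377336813531 [0.5552 0.2571 0.0995]
top [369.751  285.3237] top z 0.06872950455041439 [ 0.4478 -0.1737  0.0671]
side [307.9571 142.7725] top z 0.09727567460572409 [0.5551 0.2531 0.0966]
side [260.6012 265.8282] top z 0.2810269364299634 [ 0.4997 -0.4456  0.2801]
20.925 [-0.3847  0.2413  0.5463]
```

View pics/end.png

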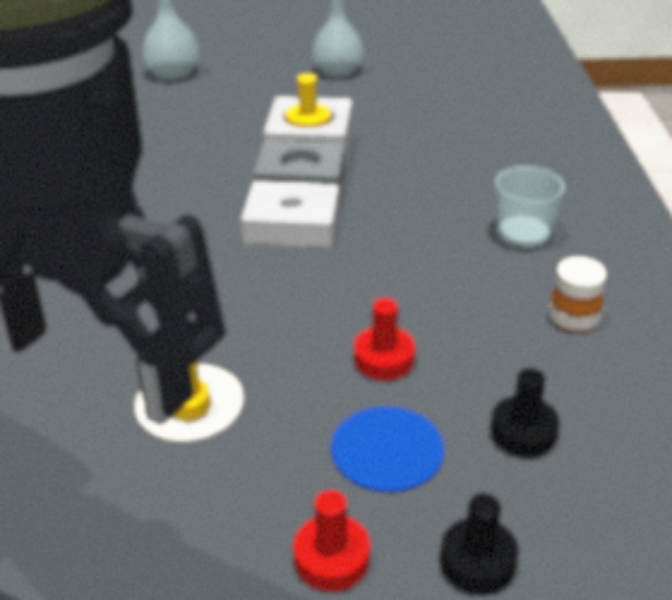

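The view shows the stopper upright and fully home in the largest pocket. The small stopper is still on the white mat and the look-alikes haven't moved.

```bash
python3 -c "
from station import ticket; print(ticket.close_job())"
```

```text
the job is handed in; nothing more can be done
None
```

The stopper on the blue mat was the larger one, and it now stands fully home in the largest (62 mm) pocket. I handed the job in at about 21 s on the robot's clock.

| Pocket | Result | Underside relative to rim | Support force |
|---|---|---|---|
| Smallest, 24 mm | rested on the rim | −0.1 mm | about 10 N |
| Middle, 44 mm | rested on the rim | −0.1 mm | about 10 N |
| Largest, 62 mm | dropped in to the floor | −15.0 mm | about 9 N |

**Last checks:** After release, the top camera put the top of the stopper's knob at 0.100 m, and 0.099 m is expected when it is fully home. The side camera read 0.097 m, which is within the 2 mm calibration. The two cameras differed by 4 mm in y for the placed stopper, much as they did for everything at the start.

The small stopper on the white mat is unmoved: the top camera gave the same position as at the start. The gripper partly hid it from the side camera, so the side reading there was not usable. The final picture shows the red and black look-alikes still standing in place, and nothing is touching the arm.

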